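Put the flat rasp away, point down

ROBOT

A 7-joint arm with a two-finger parallel gripper is mounted at the origin on the work surface. World frame = base frame: x ahead of the robot, y to its left, z up, the work surface at z = 0. Lengths are in m, angles in rad, forces in N, time in s.
With the tool pointing down it reaches from about 0.4 to 0.85 m from the base axis. Payload 10.4 kg.
Tool frame: the origin (TCP) lies on the centre line of the jaws, within the pads' length; the fingertips stand r.tip_extent ahead of it and the grasp point (between the pads) lies 8 mm behind it (r.tip_extent is the distance from the TCP to the fingertips, in m); z points along the fingers, y is the direction in which the jaws open and shut (so a half turn about z gives the same grasp; the last joint's range is limited). The gripper opens to 87 mm and grips with 3 to 60 N. Pads are 19 mm wide; open, the fingers measure 117 mm over their backs; the gripper's body (75 mm by 190 mm) begins 51 mm behind the grasp point.
Start: joints at [-1.234, 0.332, -0.065, 1.46, 0.022, 1.35, -0.088], TCP at [0.22, 0.585, 0.201] pointing down, gripper open.
Joint ranges: [-2.6, 2.6], [-0.5, 2.12], [-1.47, 1.34], [0.16, 2.42], [-1.27, 4.41], [0.06, 2.06], [-2.6, 2.6]. Speed limits (rad/s): [2.22, 2.22, 2.79, 2.79, 3.14, 3.14, 3.14].

INTERFACE

Orientations are given as a unit quaternion [x, y, z, w].
In Python, from bench import r gives the robot as it stands.
- The arm moves only by the shell command python3 -m jog 'ROWS' [FORCE]. ROWS is JSON, a list of rows, each a list of 7 numbers: the shift along the tool's x, y, z in cm, then the turn, a rotation vector about the tool's x, y, z in rad, then the opening, from -1 (shut) to 1 (fully open). In form: [[tx, ty, tz, wx, wy, wz, jaw], ...]. A call has 1 to 20 rows; each row shifts and turns the commanded pose from where the row before left it, along the tool's axes as they then stand; what a row does not reach is not made up. A row lasts 1/8 s, in which the tool goes at most 62.5 mm and 10.7 degrees, less where a joint would pass 70% of its speed; a pose out of reach is approached as far as the arm can. A call with a gripper value outside its range is refused whole. The fingers move at their own pace and stop on an object; FORCE is the grip in N (left out, the last holds). Time passes only in rows, so rows that do not move let the fingers close. It gives the time, the measured TCP pose, the force and the opening at its end, in the units of the state.
- r.read_state(): the state, without advancing time (a new reading comes with each control period).
- r.camera(name): name is "side" or "top"; returns a dict with "frame" (420x560x3 uint8, red, green, blue), "fx", "fy", "cx", "cy" (pixels), "k1" (the pictures are not rectified: a ray, as slopes to the right and down, at radius r is drawn at 1 + k1 r^2 times it, then the intrinsics apply), "camera_from_world" (4x4, takes a point from world to camera coordinates). Camera axes: x right, y down, z forward; pixel columns grow to the right and rows downward; lengths in m; the calibration is good to about 2 mm. A picture is of the moment at which its call begins. There is no depth.
- r.close_job(): hands the job in, once; it reports no verdict.
Trained networks look in a picture, given as the dict that the camera call returned (one of the last four; its "shot" number tells which), for a name from the list of things; names that differ only in an ending like _2 or _b are one class to them, and where a whole thing is asked for, a point or a joint stands for the part that bears it (a point fixed in the world has none). Each returns a list of dicts, best first, with "score" (0 to 1); they miss things now and then, are a little off and sometimes report something else, mostly with a low value. They report only what shows in the picture. A call takes as long as a camera call. They do not tell look-alikes from the thing itself.
- r.search_frame(picture, thing): "rect" ([left, top, right, bottom] in pixels, round what is visible of it).
The state is a dict: "time": time; "joint_positions": joint angles; "joint_vel": joint speeds; "joint_torque": joint torques, N m; "ee_pos": TCP position; "eef_rot": TCP orientation; "ft_force": force on the tool from outside, world axes, zero at the start; "torque": the same for the moment, N m; "width": finger opening in m.
Only numpy, scipy, OpenCV 4.12 (cv2) and the standard library are available. Lean on these libraries where they do the work, as an engineer would, in place of code of your own. Each camera call takes 0.05 s, during which the arm holds its last target.

TASK

Put the flat rasp away in the empty end pocket of the plywood caddy. Take it by the ball at the end of its handle and lift it clear of the bench while it is still roughly level, then slacken your grip in the air so that it swings down and hangs tip-down, grip it again, and lower it well into the pocket before letting go, so that it is left standing there tip-down. Leave the round file lying where it is.

Things in the scene. Friction and masses are not known exactly. Their poses are not given: they have to be found in the camera images.
- rasp: The flat rasp, 202 mm long, lying flat: a wooden ball 24 mm in diameter, a round wooden handle 16 mm thick, a brass ferrule, then a flat steel blade 20 mm wide, 5 mm thick, 104 mm long. Origin on the underside below the ball's centre (12 mm up); +x runs from ball to tip, z up as it lies.
- rasp_tip (a point): The middle of the end of the rasp's blade, 190 mm along +x from the rasp's origin and 2.5 mm above its underside. The rasp weighs about 80 g; its centre of mass lies about 115 mm from the ball's centre towards this tip. Pinched by the ball across its y direction, the rasp stays level at 35 N or more and swings down about the ball within a second at 5 to 9 N; at 3 N it may slip out.
- pocket (a point): Middle of the floor of the empty pocket, at one end of the three-pocket plywood caddy fixed to the bench. The pocket is 60 mm square inside (sides along this point's x and y), 94 mm deep, open at the top, walls 6 mm; z up, floor 6 mm above the bench. The other two pockets, towards +y, hold short tools and sticks up to 131 mm above the bench.
- round_file: The other tool, not to be used: same ball and handle, but a thin round blade 7 mm thick. Lies on the bench like the rasp; same origin and axes.
Mind the look-alikes: they are no part of the job. Of the things that look like the part that bears pocket, take the one that is farthest to the robot's right at the start.

How it is judged:
On the way, in this order (a step that is already met when the one before it is completed fails the run):
1. the rasp is held clear of the bench, still roughly level (within about 40 degrees) (height (world z) of each of rasp_tip, rasp above 0.04 m and angle between rasp's own x axis and vertical between 0.87 and 2.27 rad and contact force between the fingers and rasp above 0.5 N), for 0.2 s.
2. it hangs tip-down from the fingers, within 25 degrees of vertical, clear of the bench (angle between rasp's own x axis and vertical above 2.7 rad and height (world z) of rasp_tip above 0.03 m and contact force between the fingers and rasp above 0.5 N), for 0.2 s.
3. still held, its tip is inside the pocket, at least half-way down (z of rasp_tip in the frame of pocket below 0.042 m and x of rasp_tip in the frame of pocket between -0.032 and 0.032 m and y of rasp_tip in the frame of pocket between -0.032 and 0.032 m and contact force between the fingers and rasp above 0.5 N), for 0.1 s.
At the end, for the whole second after the job is handed in: The rasp stands at rest in the empty pocket, tip-down: its tip within 25 mm of the pocket's floor and inside its walls, leaning no more than 40 degrees on them (z of rasp_tip in the frame of pocket below 0.025 m and x of rasp_tip in the frame of pocket between -0.032 and 0.032 m and y of rasp_tip in the frame of pocket between -0.032 and 0.032 m and angle between rasp's own x axis and vertical above 2.44 rad and linear speed of rasp below 0.03 m/s); the robot touches nothing.
It fails at once if the round file is moved more than 30 mm (distance of round_file from where it was at the start of the episode above 0.03 m).
It also fails if it takes over 48 s, if anything falls off the work surface, if the arm or the gripper's body presses on something with over 40 N, if the wrist force passes 120 N, or if a joint passes its speed limit or range.

## Working session

There is one attempt and no reset: what is moved stays moved. The work goes in short steps, Python scripts to look and compute and a shell command to move; the robot and the scene stay as the last step left them, time stands still between calls to the robot, and variables do not carry over. Pictures are saved under pics/ and viewed, and the job is handed in when it is done.

```bash
ls; mkdir -p pics; python3 - <<'E'
from bench import r
import cv2
print(r.read_state(), r.tip_extent)
for n in ("top","side"):
    p=r.camera(n); cv2.imwrite(f"pics/{n}0.png",p["frame"][:,:,::-1])
    print(n,p["fx"],p["fy"],p["cx"],p["cy"],p["k1"],p["camera_from_world"].tolist() if hasattr(p["camera_from_world"],'tolist') else p["camera_from_world"])
    for t in ("rasp","rasp_tip","pocket","round_file"):
        print(t,[(d["score"],d["rect"]) for d in r.search_frame(p,t)])
E
```

```text
pics
{'time': 0.0, 'joint_positions': array([-1.23358139,  0.33284161, -0.0647071 ,  1.46092472,  0.02158546,
        1.34989947, -0.08848937]), 'joint_vel': array([-5.48387835e-04, -1.51531511e-03,  7.46659748e-04, -1.20508822e-03,
        5.37604448e-04, -2.26618460e-03, -2.57846590e-05]), 'joint_torque': array([-7.39267543e-04, -6.23247027e+01,  2.45033449e-02, -3.89901423e+01,
       -6.12769020e-02,  3.96977237e-02,  1.18415255e-04]), 'ee_pos': array([0.21991633, 0.58459354, 0.2001808 ]), 'eef_rot': array([ 1.78921382e-01,  9.83863133e-01, -6.81891081e-04, -9.97672422e-05]), 'ft_force': array([-0.47590954, -0.80287712,  0.7921951 ]), 'torque': array([ 0.00164028, -0.01225314,  0.00642728]), 'width': 0.08708412633604684} 0.011
top 446.5962444025639 446.5962444025639 278.15570813586436 211.89076721333143 -0.06373180214008853 [[-0.019442435211983352, -0.9997535271938724, -0.010718049096680818, 0.15516902489479048], [-0.9980568722455007, 0.020041942627786382, -0.058998307596343835, 0.49250577220635666], [0.05919857664299125, 0.009550151784948387, -0.9982005425385864, 1.1559576047972
[... 303 characters left out ...]
 156.9, 355.1, 229.8])]
side 514.9534698863966 514.9534698863966 270.8794265348651 197.50053953443432 -0.004280272439053837 [[0.9155752336634835, -0.40198785282479227, 0.01130299444264361, -0.39974388199353006], [-0.26807842198417203, -0.631048867575443, -0.7279500576263641, 0.26655745845040796], [0.2997598224721477, 0.663462955192725, -0.685536983625539, 1.1962205918638933], [0.0, 0.0, 0.0, 1.0]]
rasp [(0.23, [247.2, 129.2, 307.0, 201.0])]
rasp_tip [(0.91, [316.4, 292.3, 392.9, 319.1])]
pocket [(0.92, [245.4, 130.1, 309.2, 198.8]), (0.91, [150.9, 135.1, 207.0, 207.3]), (0.8, [206.9, 89.3, 267.4, 142.1]), (0.65, [317.7, 294.5, 393.6, 317.3])]
round_file [(0.68, [282.4, 241.3, 352.5, 261.7])]
```

```bash
python3 -c "
import cv2
a=cv2.imread('pics/top0.png');b=cv2.imread('pics/side0.png')
cv2.imwrite('pics/top0z.png',cv2.resize(a[120:330,60:460],None,fx=2,fy=2,interpolation=cv2.INTER_CUBIC))
cv2.imwrite('pics/side0z.png',cv2.resize(b[80:330,130:410],None,fx=2.4,fy=2.4,interpolation=cv2.INTER_CUBIC))"
```

```text
(no output)
```

View pics/top0z.png

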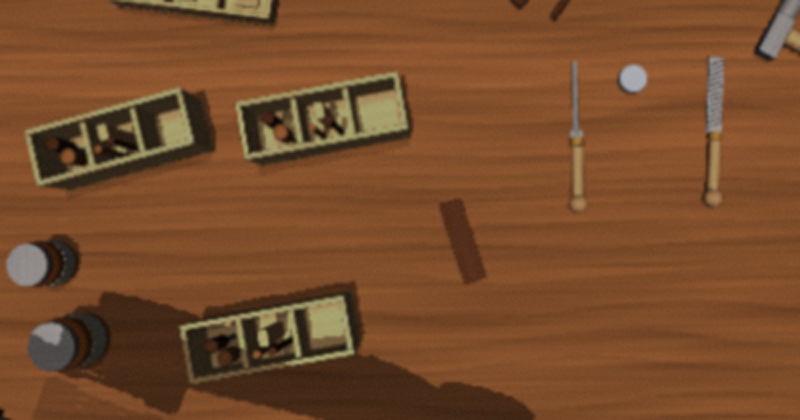

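View pics/side0z.png

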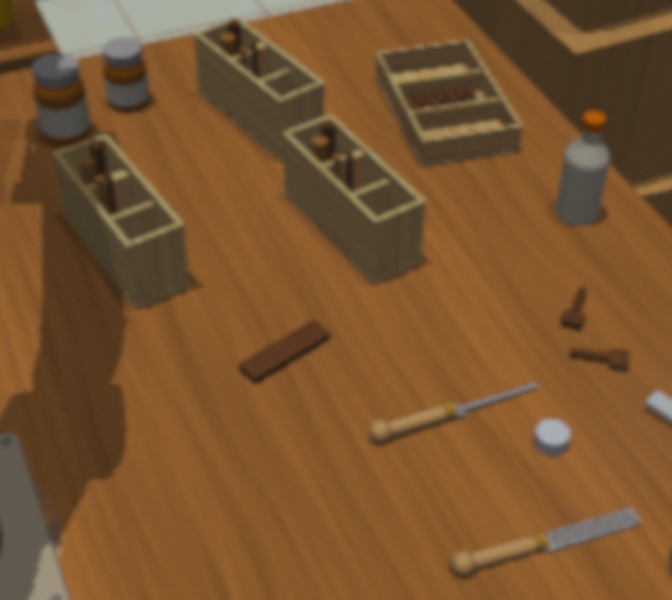

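```bash
python3 -c "
import cv2
a=cv2.imread('pics/top0.png');b=cv2.imread('pics/side0.png')
cv2.imwrite('pics/t1.png',cv2.resize(a[145:215,170:275],None,fx=7,fy=7,interpolation=cv2.INTER_CUBIC))
cv2.imwrite('pics/t2.png',cv2.resize(a[140:230,380:450],None,fx=6,fy=6,interpolation=cv2.INTER_CUBIC))
cv2.imwrite('pics/s1.png',cv2.resize(b[120:205,240:320],None,fx=7,fy=7,interpolation=cv2.INTER_CUBIC))
cv2.imwrite('pics/s2.png',cv2.resize(b[280:330,310:400],None,fx=7,fy=7,interpolation=cv2.INTER_CUBIC))
"
```

```text
(no output)
```

View pics/t1.png

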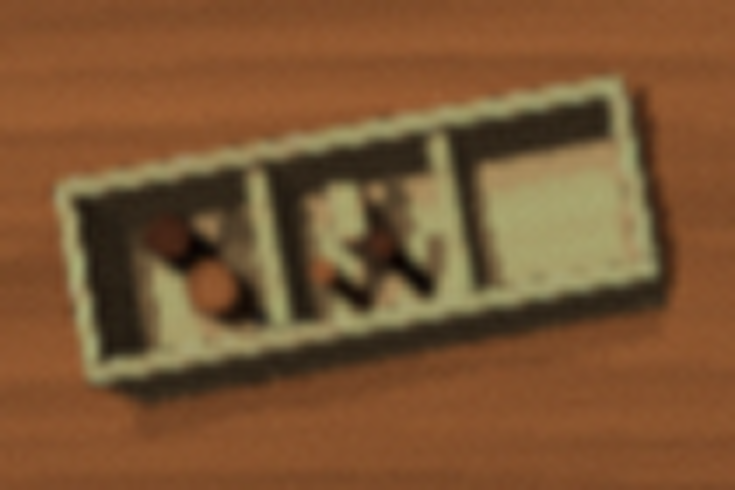

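View pics/t2.png

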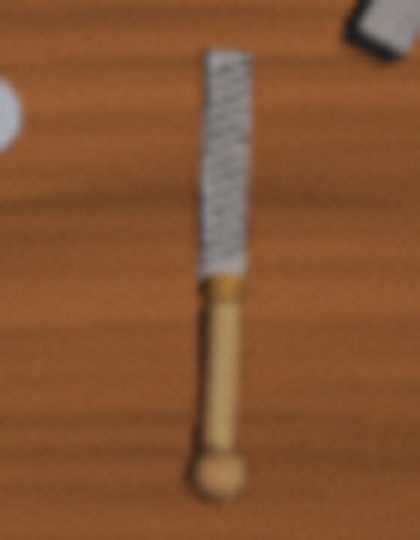

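View pics/s1.png

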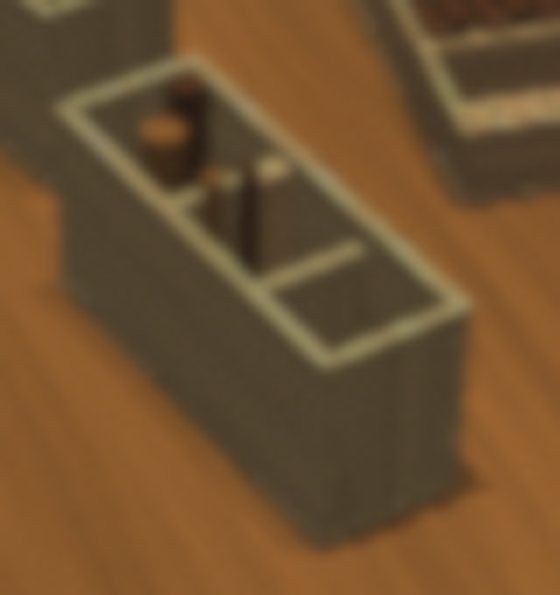

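View pics/s2.png

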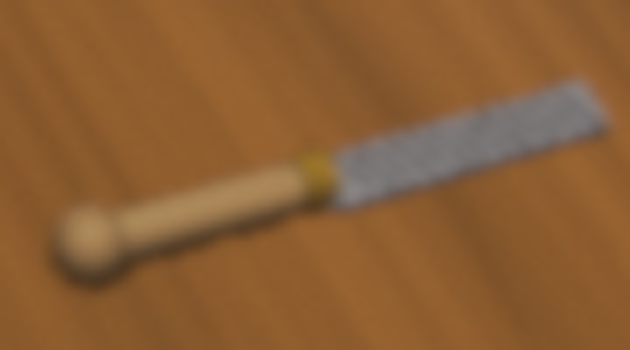

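```bash
cat > h.py <<'E'
import numpy as np, cv2
from bench import r
def cams():
    return {n:r.camera(n) for n in ("top","side")}
def K(p): return np.array([[p["fx"],0,p["cx"]],[0,p["fy"],p["cy"]],[0,0,1]])
def D(p): return np.array([p["k1"],0,0,0.])
def onplane(p,uv,z):
    n=cv2.undistortPoints(np.array(uv,float).reshape(-1,1,2),K(p),D(p)).reshape(-1,2)
    T=np.array(p["camera_from_world"]);R=T[:3,:3];c=-R.T@T[:3,3]
    d=np.c_[n,np.ones(len(n))]@R
    return c+d*((z-c[2])/d[:,2])[:,None]
def proj(p,X):
    T=np.array(p["camera_from_world"])
    return cv2.projectPoints(np.array(X,float).reshape(-1,1,3),cv2.Rodrigues(T[:3,:3])[0],T[:3,3],K(p),D(p))[0].reshape(-1,2)
E
python3 - <<'E'
from h import *
np.set_printoptions(precision=4,suppress=True)
P=cams()
def z(pts,k,o): return (np.array(pts)+.5)/k-.5+np.array(o)
ct=onplane(P["top"],z([(622,78),(660,275),(95,382),(57,185)],7,(170,145)),.1)
cs=onplane(P["side"],z([(470,303),(327,368),(57,105),(190,52)],7,(240,120)),.1)
print(ct,cs,sep='\n')
for c in (ct,cs): print(np.linalg.norm(c-np.roll(c,-1,0),axis=1))
print("ball",onplane(P["top"],z([(219,474)],6,(380,140)),.012),onplane(P["side"],z([(88,242)],7,(310,280)),.012))
print("tip",onplane(P["top"],z([(230,50)],6,(380,140)),.0025),onplane(P["side"],z([(595,104)],7,(310,280)),.0025))
# other caddies
for n,b in (("top",[[123,191],[196,288]]),):print(onplane(P[n],b,.1))
E
```

```text
[[0.6296 0.1903 0.1   ]
 [0.5598 0.1782 0.1   ]
 [0.5264 0.3767 0.1   ]
 [0.5962 0.3898 0.1   ]]
[[0.6301 0.1934 0.1   ]
 [0.5604 0.1794 0.1   ]
 [0.5271 0.3811 0.1   ]
 [0.5947 0.3945 0.1   ]]
[0.0708 0.2013 0.071  0.2023]
[0.0711 0.2044 0.069  0.2042]
ball [[ 0.4707 -0.2177  0.012 ]] [[ 0.4702 -0.2167  0.012 ]]
tip [[ 0.6608 -0.2332  0.0025]] [[ 0.6605 -0.2309  0.0025]]
[[0.5498 0.5266 0.1   ]
 [0.3097 0.3472 0.1   ]]
```

```bash
python3 -m jog '[[0,0,-2.5,0,0,-0.14,1],[0,0,-2.5,0,0,-0.141,1],[-5.2,-2,0,0,0,0,1],[-5.2,-2,0,0,0,0,1],[-5.2,-2,0,0,0,0,1],[-5.2,-2,0,0,0,0,1],[-5.2,-2,0,0,0,0,1],[-5.2,-2,0,0,0,0,1],[0,-5,0,0,0,0,1],[0,-5,0,0,0,0,1],[0,-5,0,0,0,0,1],[0,-5,0,0,0,0,1],[0,-5,0,0,0,0,1],[0,-5,0,0,0,0,1],[0,-5,0,0,0,0,1],[0,-5,0,0,0,0,1],[0,-5,0,0,0,0,1],[0,-5,0,0,0,0,1],[0,-5,0,0,0,0,1],[0,-5,0,0,0,0,1]]' 40
```

```text
time: 3.1
ee_pos: [0.4741, -0.1589, 0.2512]
eef_rot: [0.039, 0.999, 0.0, 0.0]
ft_force: [1.0, -0.6, -0.4]
width: 0.0875
```

```bash
python3 -m jog '[[0,-2.9,4,0,0,0,1],[0,-2.9,4,0,0,0,1],[0,0,4,0,0,0,1],[0,0,2,0,0,0,1],[0,0,0,0,0,0,1]]' && python3 - <<'E'
from h import *
np.set_printoptions(precision=4,suppress=True)
s=r.read_state();print(s["ee_pos"],s["eef_rot"],s["joint_positions"])
P=cams()
for n,p in P.items():
    u=proj(p,[[.4705,-.217,.012],s["ee_pos"]]).round(1);print(n,u.tolist())
    c=u[0].astype(int);f=p["frame"][:,:,::-1]
    f=f[max(c[1]-70,0):c[1]+50,max(c[0]-70,0):c[0]+70]
    cv2.imwrite(f"pics/{n}1.png",cv2.resize(f,None,fx=4,fy=4,interpolation=cv2.INTER_CUBIC))
E
```

```text
time: 3.72
ee_pos: [0.4689, -0.2149, 0.1098]
eef_rot: [0.039, 0.999, 0.0, -0.001]
ft_force: [-0.2, 0.6, 1.6]
width: 0.0867
[ 0.4689 -0.2149  0.1098] [ 0.0394  0.9992  0.0002 -0.0013] [-0.1499  0.1748  0.5425  1.8855 -0.0998  1.1106  1.9224]
top [[415.8, 218.7], [426.9, 217.6]]
side [[322.3, 314.2], [324.8, 287.9]]
```

View pics/side1.png

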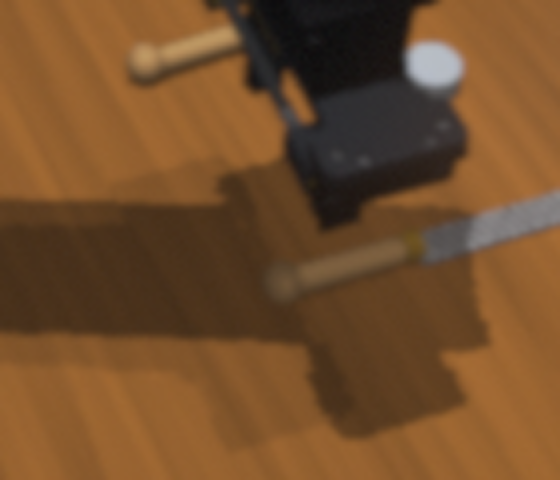

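View pics/top1.png

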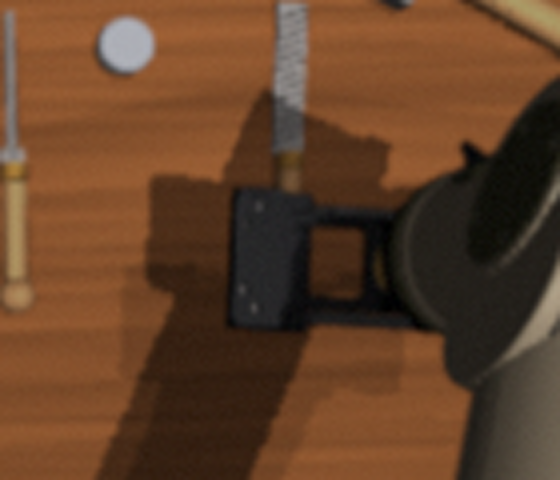

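```bash
python3 - <<'E'
from h import *
from scipy.spatial.transform import Rotation as Ro
s=r.read_state();R=Ro.from_quat(s["eef_rot"]).as_matrix();t=s["ee_pos"]
P=cams();p=P["side"];f=p["frame"][:,:,::-1].copy()
k=4;o=np.array([252,214]);g=cv2.resize(f[214:364,252:392],None,fx=k,fy=k,interpolation=cv2.INTER_CUBIC)
for sgn in(-1,1):
  for y in(.0435,.0585):
    for x in(-.0095,.0095):
      u=(proj(p,[t+R@[x,sgn*y,.011]])[0]-o+.5)*k; cv2.circle(g,tuple(int(v) for v in u),3,(0,255,0),-1)
u=(proj(p,[t])[0]-o+.5)*k; cv2.circle(g,tuple(int(v) for v in u),3,(0,0,255),-1)
cv2.imwrite("pics/s3.png",g)
E
```

```text
(no output)
```

View pics/s3.png

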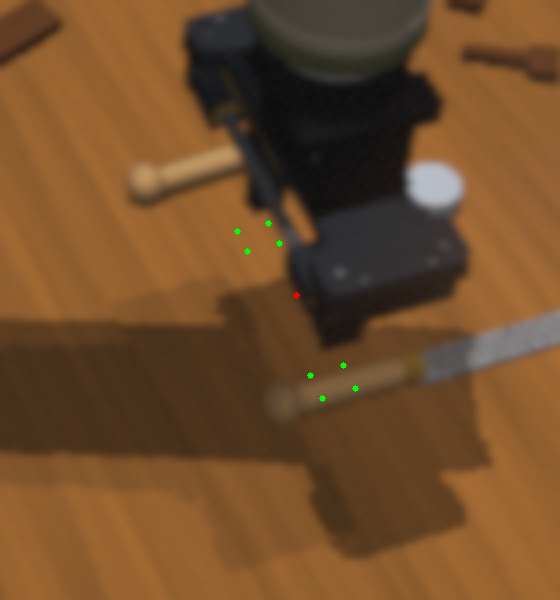

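```bash
python3 - <<'E'
from h import *
from scipy.spatial.transform import Rotation as Ro
s=r.read_state();R=Ro.from_quat(s["eef_rot"]).as_matrix();t=s["ee_pos"];print(t)
P=cams()
for n,(x0,x1,y0,y1),k in(("side",(290,400,200,330),5),("top",(360,500,160,270),5)):
    p=P[n];f=p["frame"][:,:,::-1]
    g=cv2.resize(f[y0:y1,x0:x1],None,fx=k,fy=k,interpolation=cv2.INTER_CUBIC)
    g=(255*(g/255.)**.5).astype(np.uint8)
    def q(a,c):
        u=(proj(p,[t+R@np.array(a)])[0]-[x0,y0]+.5)*k; cv2.circle(g,tuple(int(v) for v in u),3,c,-1)
    for sg in(-1,1):
        for x in(-.0095,.0095):
            q([x,sg*.0435,.011],(0,255,0));q([x,sg*.0585,.011],(0,255,0))
        for x in(-.0375,.0375): q([x,sg*.095,-.059],(255,0,0))
    q([0,0,0],(0,0,255)); q([0,0,-.059],(0,0,255)); q([0,0,-.15],(0,0,255))
    cv2.imwrite(f"pics/{n}4.png",g)
E
```

```text
[ 0.47065093 -0.21532408  0.11217421]
```

View pics/side4.png

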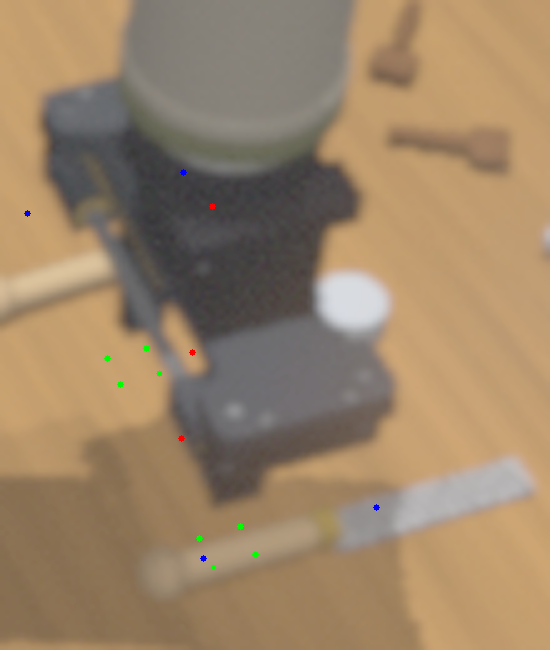

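View pics/top4.png

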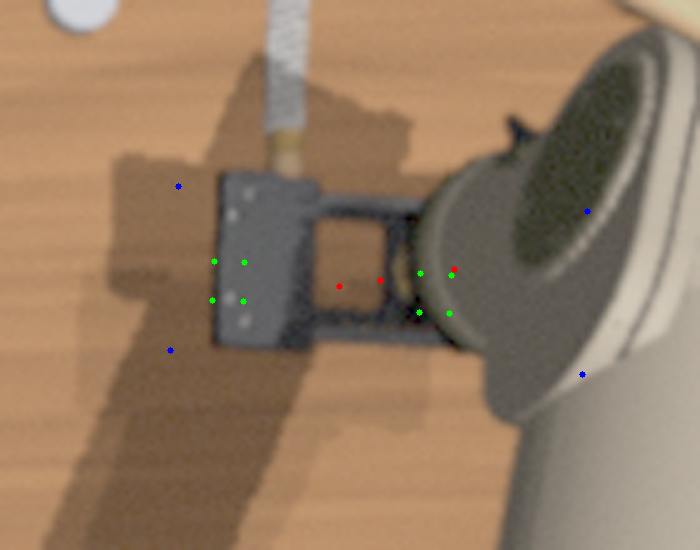

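```bash
python3 -m jog '[[0,0,3,0,0,0,1],[0,0,3,0,0,0,1],[0,0,0,0,0,0,1],[0,0,0,0,0,0,1]]' ; cat > look.py <<'E'
from h import *
import sys
from scipy.spatial.transform import Rotation as Ro
s=r.read_state();R=Ro.from_quat(s["eef_rot"]).as_matrix();t=s["ee_pos"];print(t,s["eef_rot"],s["ft_force"],s["width"])
P=cams()
w=s["width"]/2
for n,(x0,x1,y0,y1),k in(("side",(290,400,200,330),5),("top",(360,500,160,270),5)):
    p=P[n];f=p["frame"][:,:,::-1]
    g=cv2.resize(f[y0:y1,x0:x1],None,fx=k,fy=k,interpolation=cv2.INTER_CUBIC)
    g=(255*(g/255.)**.5).astype(np.uint8)
    def q(a,c):
        u=(proj(p,[t+R@np.array(a)])[0]-[x0,y0]+.5)*k; cv2.circle(g,tuple(int(v) for v in u),3,c,-1)
    for sg in(-1,1):
        for x in(-.0095,.0095):
            q([x,sg*w,.011],(0,255,0));q([x,sg*(w+.015),.011],(0,255,0))
    q([0,0,0],(0,0,255)); q([0,0,-.008],(0,0,255))
    cv2.imwrite(f"pics/{n}{sys.argv[1]}.png",g)
E
python3 look.py 5
```

```text
time: 4.53
ee_pos: [0.4706, -0.2155, 0.0522]
eef_rot: [0.039, 0.999, -0.0, 0.001]
ft_force: [0.4, -0.6, 0.1]
width: 0.0869
[ 0.470578   -0.21547226  0.05222459] [ 3.94576578e-02  9.99220973e-01 -1.41631703e-04  7.21576468e-04] [ 0.41072388 -0.56258735  0.12731339] 0.08686645491409126
```

View pics/side5.png

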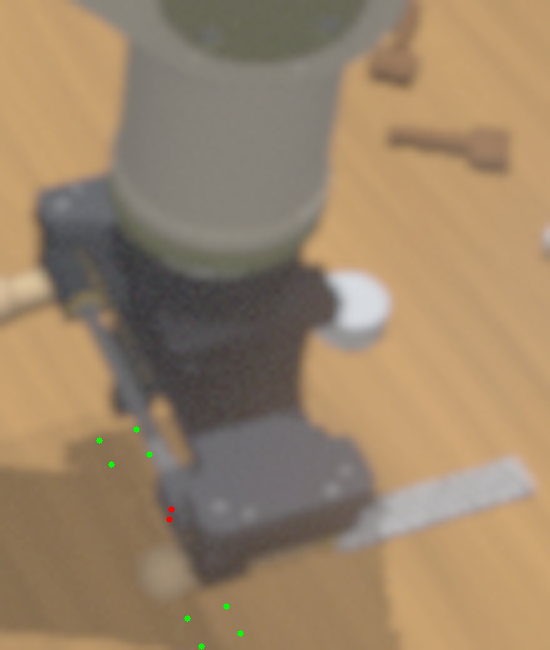

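```bash
python3 -m jog '[[0,0,2,0,0,0,1],[0,0,1.7,0,0,0,1],[0,0,0,0,0,0,1],[0,0,0,0,0,0,1]]' ; python3 look.py 6
```

```text
time: 5.12
ee_pos: [0.4702, -0.2153, 0.0144]
eef_rot: [0.039, 0.999, -0.0, 0.0]
ft_force: [0.8, 0.8, -0.4]
width: 0.0869
[ 0.47015591 -0.21533408  0.01443765] [ 3.94576626e-02  9.99221212e-01 -4.97229448e-05  2.44998942e-04] [ 0.79096823  0.77648761 -0.38619388] 0.08693835678319331
```

View pics/side6.png

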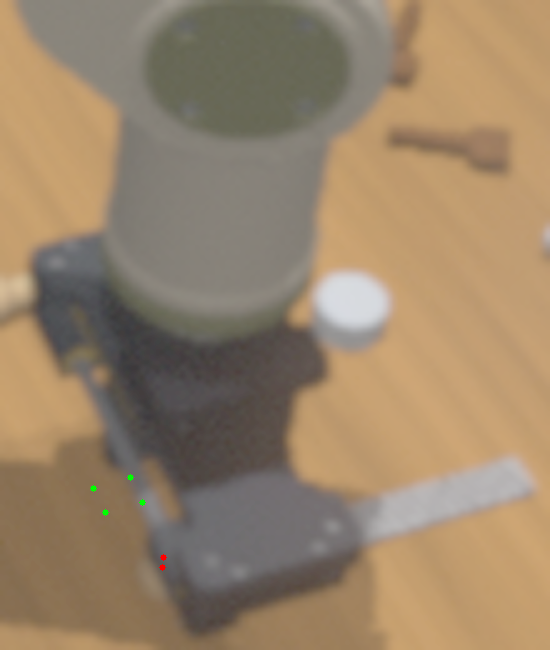

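View pics/top6.png

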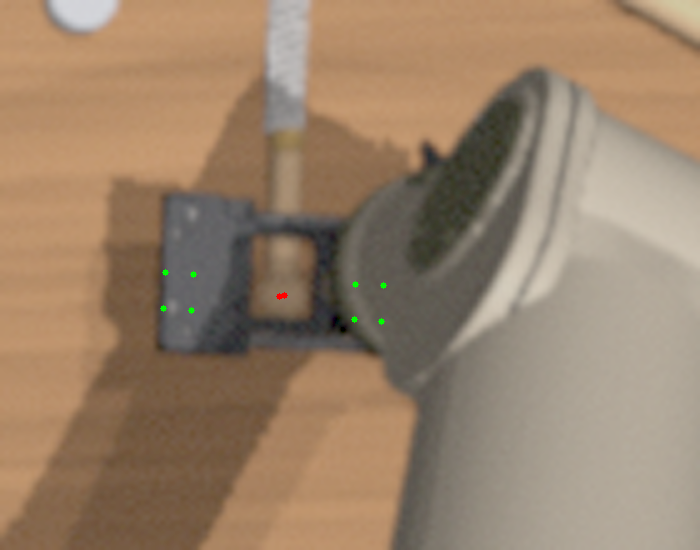

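```bash
python3 -m jog '[[0,0,0,0,0,0,-1],[0,0,0,0,0,0,-1],[0,0,0,0,0,0,-1],[0,0,0,0,0,0,-1],[0,0,0,0,0,0,-1],[0,0,0,0,0,0,-1],[0,0,0,0,0,0,-1],[0,0,0,0,0,0,-1]]' 45; python3 look.py 7
```

```text
time: 6.22
ee_pos: [0.4698, -0.2151, 0.0139]
eef_rot: [0.039, 0.999, 0.0, -0.0]
ft_force: [0.3, -0.1, -0.4]
width: 0.0149
[ 0.46982846 -0.21512251  0.01388693] [ 3.93790308e-02  9.99224345e-01  2.90921989e-05 -1.64620682e-05] [ 0.34357957 -0.13851296 -0.42999234] 0.014896195141227628
```

View pics/side7.png

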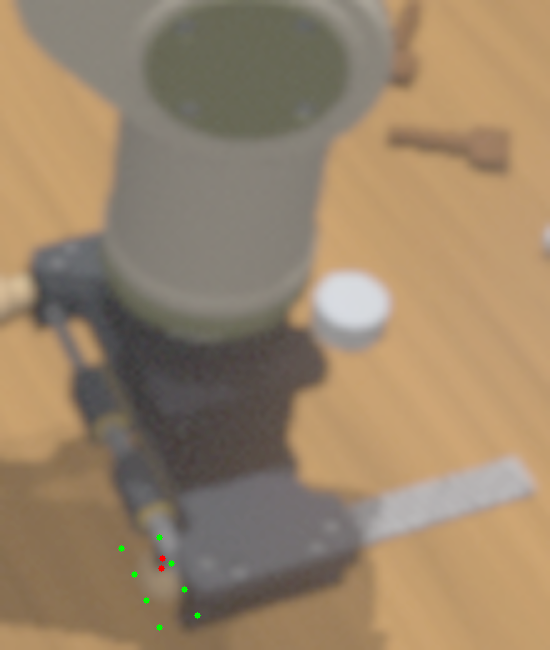

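```bash
python3 -m jog '[[0,0,0,0,0,0,-1],[0,0,0,0,0,0,-1]]' ; python3 - <<'E'
from h import *
P=cams()
for n,(x0,x1,y0,y1),k in(("side",(295,355,270,330),10),("top",(380,450,130,240),5)):
    g=cv2.resize(P[n]["frame"][y0:y1,x0:x1,::-1],None,fx=k,fy=k,interpolation=cv2.INTER_CUBIC)
    cv2.imwrite(f"pics/{n}8.png",(255*(g/255.)**.4).astype(np.uint8))
    print(r.search_frame(P[n],"rasp"))
E
```

```text
time: 6.58
ee_pos: [0.4698, -0.2151, 0.0139]
eef_rot: [0.039, 0.999, 0.0, 0.0]
ft_force: [-0.0, -0.2, -0.3]
width: 0.0008
[{'rect': [316.8, 294.0, 397.3, 319.2], 'score': 0.83}]
[{'rect': [412.5, 147.4, 421.7, 201.9], 'score': 0.87}]
```

View pics/side8.png

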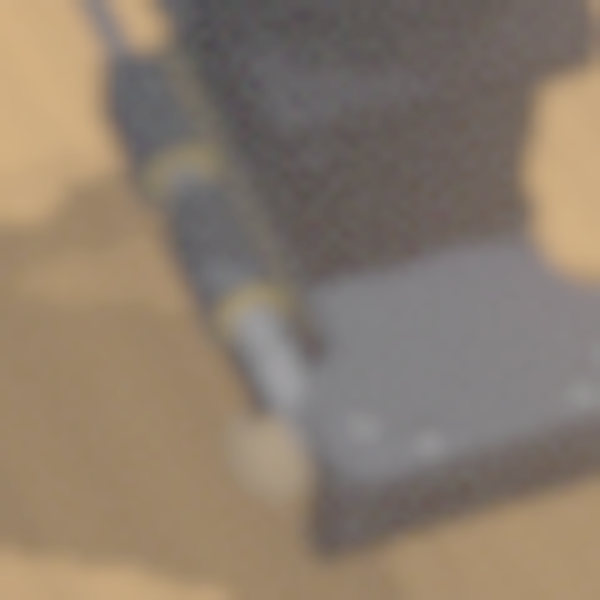

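View pics/top8.png

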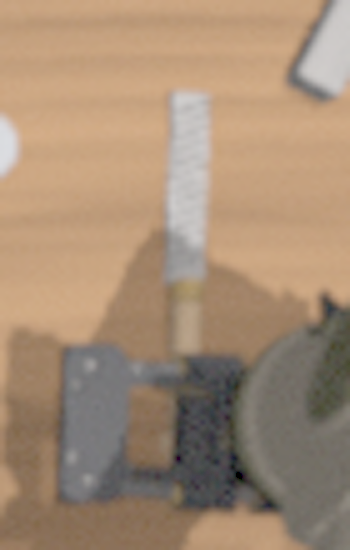

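```bash
python3 -m jog '[[0,0,-5,0,0,0,-1],[0,0,-5,0,0,0,-1],[0,0,-5,0.17,0,0,-1],[0,0,0,0.17,0,0,-1],[0,0,0,0.17,0,0,-1],[0,0,0,0.17,0,0,-1],[0,0,0,0,0,0,-1]]' ; cat > look2.py <<'E'
from h import *
import sys
from scipy.spatial.transform import Rotation as Ro
s=r.read_state();R=Ro.from_quat(s["eef_rot"]).as_matrix();t=s["ee_pos"];print(t,s["eef_rot"],s["ft_force"],s["width"])
P=cams()
w=s["width"]/2
for n in("side","top"):
    p=P[n];f=p["frame"][:,:,::-1]
    c=proj(p,[t])[0].astype(int);x0=max(c[0]-60,0);y0=max(c[1]-60,0);k=5
    g=cv2.resize(f[y0:y0+120,x0:x0+120],None,fx=k,fy=k,interpolation=cv2.INTER_CUBIC)
    g=(255*(g/255.)**.5).astype(np.uint8)
    def q(a,c):
        u=(proj(p,[t+R@np.array(a)])[0]-[x0,y0]+.5)*k; cv2.circle(g,tuple(int(v) for v in u),3,c,-1)
    for sg in(-1,1):
        for x in(-.0095,.0095):
            q([x,sg*w,.011],(0,255,0));q([x,sg*(w+.015),.011],(0,255,0))
        for x in(-.0375,.0375): q([x,sg*.095,-.059],(255,0,0))
    q([0,0,0],(0,0,255)); q([0,0,-.008],(0,0,255))
    cv2.imwrite(f"pics/{n}{sys.argv[1]}.png",g)
E
python3 look2.py 9
```

```text
time: 7.65
ee_pos: [0.4701, -0.2123, 0.1624]
eef_rot: [0.034, 0.942, -0.334, -0.014]
ft_force: [-0.1, -0.8, -1.0]
width: 0.0004
[ 0.47013015 -0.21230649  0.16241296] [ 0.03366153  0.94180662 -0.33418514 -0.0136922 ] [-0.08343102 -0.84765023 -1.01170381] 0.0003921653348873019
```

View pics/side9.png

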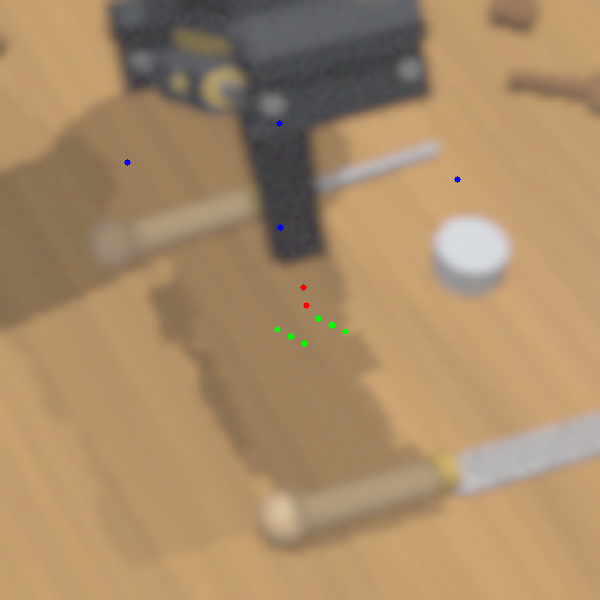

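View pics/top9.png

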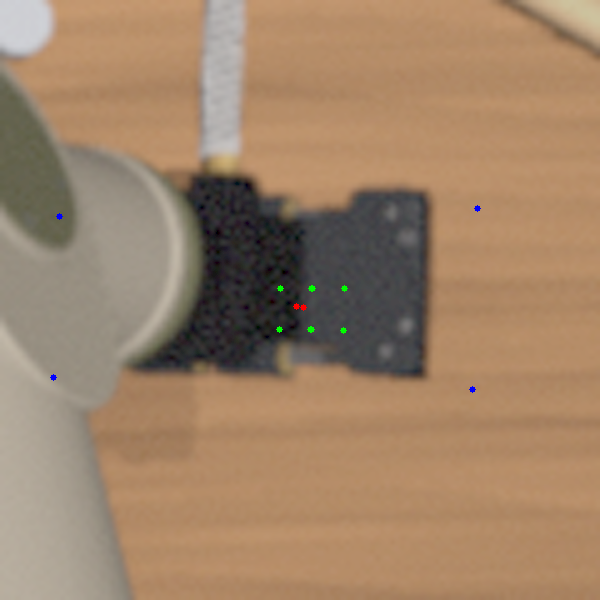

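```bash
python3 - <<'E'
from h import *
from scipy.spatial.transform import Rotation as Ro
from scipy.optimize import least_squares
s=r.read_state();R=Ro.from_quat(s["eef_rot"]).as_matrix();t=s["ee_pos"]
P=cams();p=P["side"];c=proj(p,[t])[0].astype(int)-60
print(R.round(3).tolist())
obs=(np.array([(277,262),(325,252)])+.5)/5-.5+c
A=np.array([[.0095,-.015,.011],[-.0095,-.015,.011]])
for nm,d in(("worldz",[0,0,1]),("tool-z",-R[:,2]),("y",[0,1,0]),("x",[1,0,0])):
    f=lambda a:(proj(p,t+A@R.T+a[0]*np.array(d))-obs).ravel()
    q=least_squares(f,[0.]);print(nm,q.x,q.fun.round(1))
# top: body near edge row extents etc.
pt=P["top"];c2=proj(pt,[t])[0].astype(int)-60
print("top near-end face x extents px", ((np.array([(430,190),(425,375)])+.5)/5-.5+c2))
for z in(-.059,-.08,-.1,-.12): print(z,proj(pt,t+np.array([[-.0375,-.095,z],[.0375,-.095,z]])@R.T).round(1).tolist())
E
```

```text
[[-0.997, 0.061, -0.05], [0.079, 0.776, -0.626], [0.001, -0.628, -0.778]]
worldz [0.04804325] [6.9 1.1 5.9 0.8]
tool-z [0.03444538] [ 1.7 -0.1  0.5 -0.4]
y [0.03745355] [-3.6  2.9 -4.9  2.6]
x [0.00297981] [ 6.1 15.5  4.9 15.1]
top near-end face x extents px [[459.6 193.6]
 [458.6 230.6]]
-0.059 [[469.8, 196.5], [468.6, 232.7]]
-0.08 [[466.8, 195.4], [465.5, 232.2]]
-0.1 [[463.8, 194.3], [462.5, 231.7]]
-0.12 [[460.7, 193.1], [459.4, 231.2]]
```

```bash
python3 -m jog '[[0,0,0,-0.17,0,0,1],[0,0,0,-0.17,0,0,1],[0,0,0,-0.17,0,0,1],[0,0,0,-0.17,0,0,1],[0,-0.3,4,0,0,0,1],[0,0,4,0,0,0,1],[0,0,4,0,0,0,1],[0,0,3,0,0,0,1],[0,0,0,0,0,0,1],[0,0,0,0,0,0,1]]'
```

```text
time: 9.1
ee_pos: [0.4704, -0.2192, 0.0155]
eef_rot: [0.04, 0.999, -0.0, 0.001]
ft_force: [-0.0, -0.2, -0.3]
width: 0.0854
```

```bash
python3 -m jog '[[0,0.2,1.2,0,0,0,1],[0,0,1,0,0,0,1],[0,0,0,0,0,0,1]]';  python3 -m jog '[[0,0,0.5,0,0,0,1],[0,0,0,0,0,0,1]]'; python3 -m jog '[[0,0,0.3,0,0,0,1],[0,0,0,0,0,0,1]]'
```

```text
time: 9.48
ee_pos: [0.4692, -0.2158, -0.0089]
eef_rot: [0.039, 0.999, 0.0, -0.001]
ft_force: [-0.2, -1.0, 0.6]
width: 0.0869
time: 9.72
ee_pos: [0.4696, -0.2161, -0.0133]
eef_rot: [0.039, 0.999, 0.0, -0.0]
ft_force: [0.1, -1.1, 0.4]
width: 0.087
time: 9.98
ee_pos: [0.4697, -0.2161, -0.0162]
eef_rot: [0.039, 0.999, 0.0, -0.0]
ft_force: [0.2, 0.5, -0.3]
width: 0.0871
```

```bash
python3 -m jog '[[0.0,0,0.3,0,0,0,1],[0,0,0,0,0,0,1]]';  python3 -m jog '[[0,0,0,0,0,0,-1],[0,0,0,0,0,0,-1],[0,0,0,0,0,0,-1],[0,0,0,0,0,0,-1],[0,0,0,0,0,0,-1],[0,0,0,0,0,0,-1],[0,0,0,0,0,0,-1],[0,0,0,0,0,0,-1],[0,0,0,0,0,0,-1]]' 50
```

```text
time: 10.22
ee_pos: [0.4696, -0.2161, -0.0193]
eef_rot: [0.039, 0.999, 0.0, -0.0]
ft_force: [0.5, 0.5, 0.6]
width: 0.0872
time: 11.35
ee_pos: [0.4697, -0.2161, -0.0191]
eef_rot: [0.039, 0.999, 0.0, -0.0]
ft_force: [-0.2, -0.4, 0.4]
width: 0.0218
```

```bash
python3 -m jog '[[0,0,0,0,0,0,-1],[0,0,0,0,0,0,-1]]'; python3 look2.py 10
```

```text
time: 11.6
ee_pos: [0.4697, -0.2161, -0.0191]
eef_rot: [0.039, 0.999, 0.0, -0.0]
ft_force: [-0.0, 0.1, 0.6]
width: 0.0215
[ 0.46974634 -0.21609521 -0.01909298] [ 3.93767821e-02  9.99224432e-01  5.42847996e-05 -1.34399825e-05] [-0.01362631  0.139859    0.62631766] 0.021528561837190974
```

View pics/side10.png

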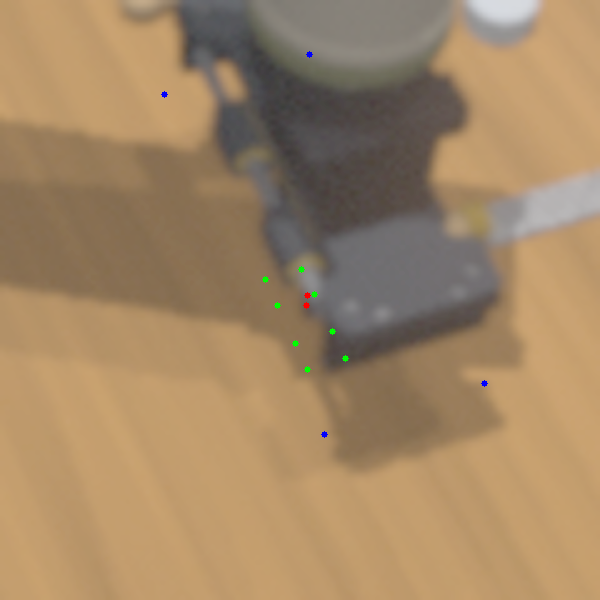

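```bash
python3 -m jog '[[0,0,0,0,0,0,-0.2],[0,0,0,0,0,0,-0.2],[0,0,0,0,0,0,-0.2]]'; python3 -m jog '[[0,0,0.15,0,0,0,-0.2],[0,0,0,0,0,0,-0.2]]';  python3 -m jog '[[0,0,0.15,0,0,0,-0.2],[0,0,0,0,0,0,-0.2]]'
```

```text
time: 12.08
ee_pos: [0.4698, -0.2161, -0.0191]
eef_rot: [0.039, 0.999, 0.0, 0.0]
ft_force: [-0.0, -0.1, 1.1]
width: 0.0338
time: 12.32
ee_pos: [0.4696, -0.2161, -0.0207]
eef_rot: [0.039, 0.999, 0.0, -0.0]
ft_force: [-0.3, 0.3, 1.0]
width: 0.0344
time: 12.58
ee_pos: [0.4699, -0.2161, -0.0212]
eef_rot: [0.039, 0.999, 0.0, 0.0]
ft_force: [-5.4, 2.4, 16.4]
width: 0.0346
```

```bash
python3 -m jog '[[0,0,-0.2,0,0,0,-0.2],[0,0,0,0,0,0,-1],[0,0,0,0,0,0,-1],[0,0,0,0,0,0,-1],[0,0,0,0,0,0,-1],[0,0,0,0,0,0,-1]]' 50; python3 -m jog '[[0,0,-0.5,0,0,0,-1],[0,0,-1,0,0,0,-1],[0,0,-1.5,0,0,0,-1],[0,0,0,0,0,0,-1]]'; python3 look2.py 11
```

```text
time: 13.32
ee_pos: [0.4697, -0.2161, -0.0202]
eef_rot: [0.039, 0.999, 0.0, -0.0]
ft_force: [0.0, 0.7, -0.6]
width: 0.0214
time: 13.82
ee_pos: [0.4709, -0.2165, 0.0115]
eef_rot: [0.039, 0.999, -0.0, 0.001]
ft_force: [0.0, 0.2, -0.9]
width: 0.0212
[ 0.47088946 -0.21647009  0.01152739] [ 3.93712080e-02  9.99223645e-01 -1.21464022e-04  1.41460953e-03] [ 0.01914561  0.22276835 -0.88384082] 0.021247246793578246
```

View pics/side11.png

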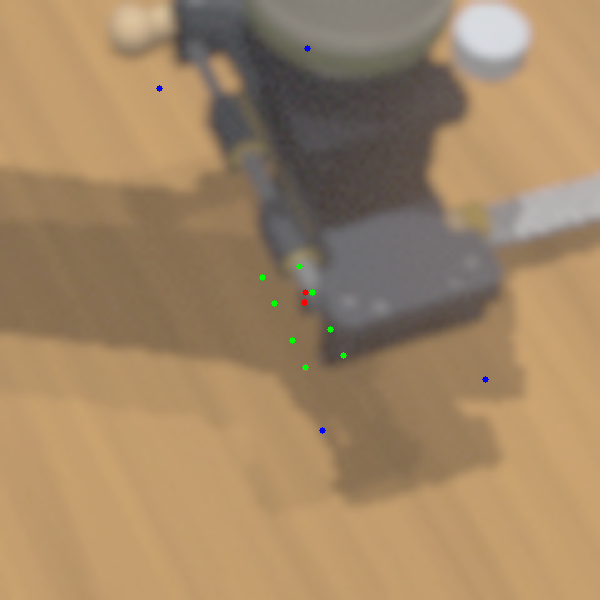

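View pics/top11.png

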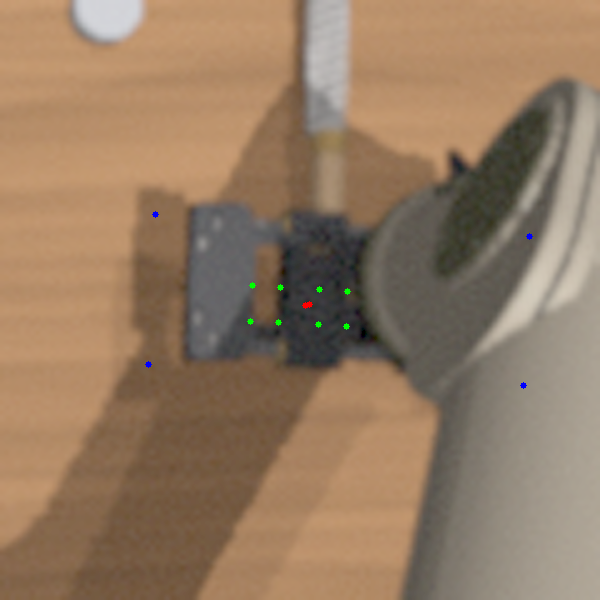

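```bash
python3 -m jog '[[0,0,-1,0,0,0,-1],[0,0,-2,0,0,0,-1],[0,0,-2.5,0,0,0,-1],[0,0,-2.5,0,0,0,-1],[0,0,-2.5,0,0,0,-1],[0,0,-2.5,0,0,0,-1],[0,0,-2.5,0,0,0,-1],[0,0,-2.5,0,0,0,-1],[0,0,-2.5,0,0,0,-1],[0,0,-2.5,0,0,0,-1],[0,0,-2.5,0,0,0,-1],[0,0,-2,0,0,0,-1],[0,0,-1,0,0,0,-1],[0,0,0,0,0,0,-1],[0,0,0,0,0,0,-1]]' 50; python3 - <<'E'
from h import *
for n in ("side","top"):
    p=r.camera(n);cv2.imwrite(f"pics/{n}12.png",p["frame"][:,:,::-1])
E
```

```text
time: 15.8
ee_pos: [0.4694, -0.216, 0.2941]
eef_rot: [0.039, 0.999, 0.0, -0.001]
ft_force: [0.2, 0.4, -0.4]
width: 0.0213
```

View pics/side12.png

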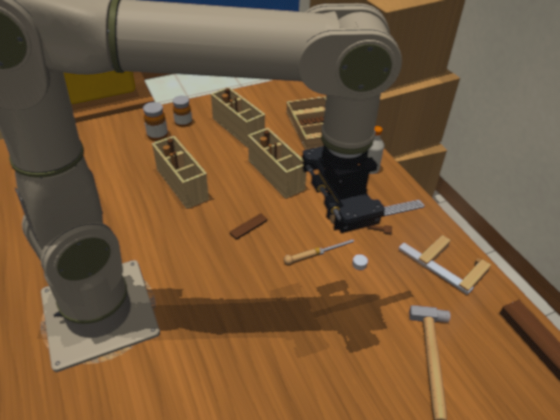

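```bash
python3 -m jog '[[0,0,0,0,0,0,-1],[0,0,0,0,0,0,-1],[0,0,0,0,0,0,-1],[0,0,0,0,0,0,-1],[0,0,0,0,0,0,-1],[0,0,0,0,0,0,-1],[0,0,0,0,0,0,-1],[0,0,0,0,0,0,-1]]' 7; python3 - <<'E'
from h import *
for n in ("side","top"):
    p=r.camera(n);cv2.imwrite(f"pics/{n}13.png",p["frame"][:,:,::-1])
E
```

```text
time: 16.9
ee_pos: [0.4697, -0.2161, 0.2949]
eef_rot: [0.039, 0.999, 0.0, -0.0]
ft_force: [0.3, -0.4, -0.9]
width: 0.0233
```

View pics/side13.png

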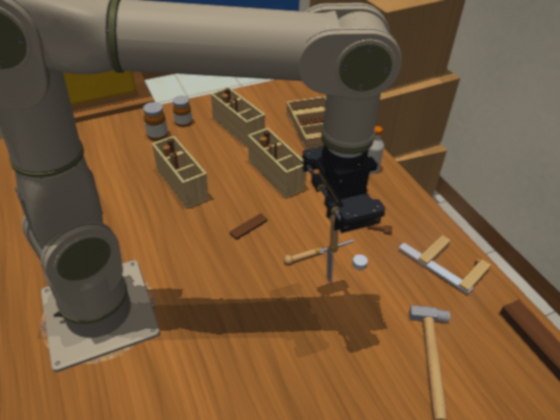

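View pics/top13.png

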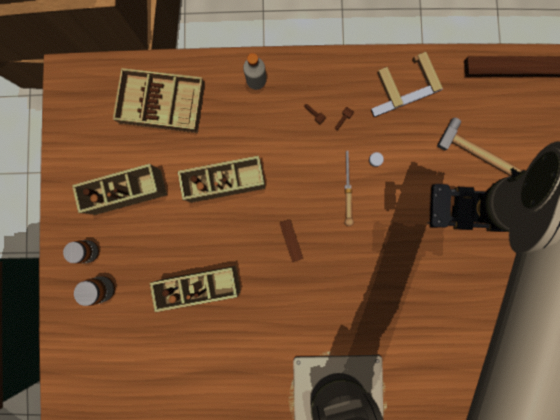

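```bash
python3 -m jog '[[0,0,0,0,0,0,-1],[0,0,0,0,0,0,-1],[0,0,0,0,0,0,-1]]' 50; python3 - <<'E'
from h import *
p=r.camera("side");f=p["frame"][:,:,::-1]
x0,y0,k=300,190,6
g=cv2.resize(f[y0:y0+100,x0:x0+90],None,fx=k,fy=k,interpolation=cv2.INTER_CUBIC)
b=np.array([.4697,-.2161,.327])
for a in(-.2,-.1,0,.1,.2):
    d=np.array([.997*np.sin(a),-.078*np.sin(a),-np.cos(a)])
    u=(proj(p,[b+.19*d])[0]-[x0,y0]+.5)*k;print(a,u.round());cv2.circle(g,tuple(int(v) for v in u),2,(0,255,0),-1)
u=(proj(p,[b])[0]-[x0,y0]+.5)*k;cv2.circle(g,tuple(int(v) for v in u),2,(0,0,255),-1)
cv2.imwrite("pics/s14.png",g)
E
```

```text
time: 17.38
ee_pos: [0.4698, -0.2161, 0.2949]
eef_rot: [0.039, 0.999, 0.0, 0.0]
ft_force: [0.5, 0.2, -1.5]
width: 0.0212
-0.2 [ 64. 567.]
-0.1 [113. 558.]
0 [162. 546.]
0.1 [211. 531.]
0.2 [259. 512.]
```

View pics/s14.png

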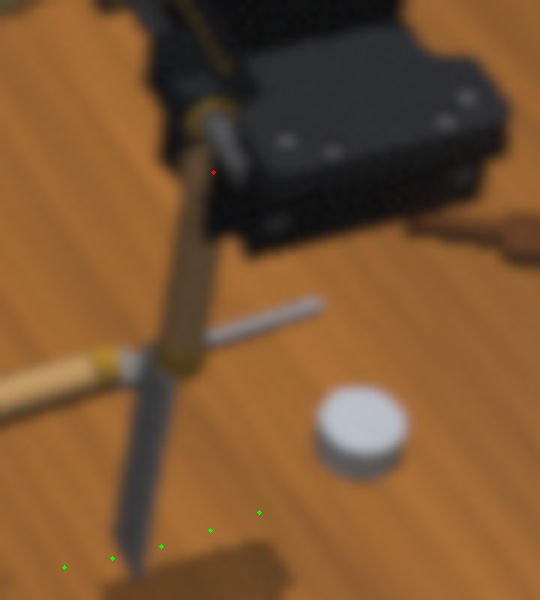

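```bash
python3 -m jog '[[0,0,-0.7,0,0,-0.122,-1],[0,0,-0.8,0,0,-0.122,-1],[-0.6,1.15,0,0,0,0,-1],[-0.6,1.15,0,0,0,0,-1],[-1.2,2.3,0,0,0,0,-1],[-1.2,2.3,0,0,0,0,-1],[-1.2,2.3,0,0,0,0,-1],[-1.2,2.3,0,0,0,0,-1],[-1.2,2.3,0,0,0,0,-1],[-1.2,2.3,0,0,0,0,-1],[-1.2,2.3,0,0,0,0,-1],[-1.2,2.3,0,0,0,0,-1],[-1.2,2.3,0,0,0,0,-1],[-1.2,2.3,0,0,0,0,-1],[-1.2,2.3,0,0,0,0,-1],[-1.2,2.3,0,0,0,0,-1],[-1.2,2.3,0,0,0,0,-1],[-1.2,2.3,0,0,0,0,-1],[-0.6,1.2,0,0,0,0,-1],[0,0,0,0,0,0,-1]]' 50
```

```text
time: 19.92
ee_pos: [0.5946, 0.1675, 0.3095]
eef_rot: [-0.083, 0.997, -0.0, -0.0]
ft_force: [0.4, -0.7, -0.6]
width: 0.0217
```

```bash
python3 -m jog '[[-0.6,1.3,0,0,0,0,-1],[-0.7,1.4,0,0,0,0,-1],[-0.7,1.4,0,0,0,0,-1],[-0.6,1.2,0,0,0,0,-1],[0,0,0,0,0,0,-1],[0,0,0,0,0,0,-1]]'; cat > look3.py <<'E'
from h import *
import sys
s=r.read_state();t=s["ee_pos"];print(t)
o=np.array([.589,.2208,.006]);ex=np.array([.986,.165,0]);ey=np.array([-.165,.986,0])
for n,(x0,x1,y0,y1),k in(("side",(225,335,90,210),5),("top",(170,310,130,230),5)):
    p=r.camera(n);f=p["frame"][:,:,::-1]
    g=cv2.resize(f[y0:y1,x0:x1],None,fx=k,fy=k,interpolation=cv2.INTER_CUBIC)
    g=(255*(g/255.)**.6).astype(np.uint8)
    def q(X,c):
        u=(proj(p,[X])[0]-[x0,y0]+.5)*k; cv2.circle(g,tuple(int(v) for v in u),3,c,-1)
    for a in(-.03,.03):
        for b in(-.03,.03): q(o+a*ex+b*ey+[0,0,.094],(0,255,0))
    b=t+[0,0,.032]; q(b,(0,0,255))
    for a in(-.1,-.05,0):q(b+.19*(ex*np.sin(a)-np.array([0,0,np.cos(a)])),(255,0,0))
    cv2.imwrite(f"pics/{n}{sys.argv[1]}.png",g)
E
python3 look3.py 15
```

```text
time: 20.68
ee_pos: [0.6115, 0.2226, 0.3099]
eef_rot: [-0.082, 0.997, -0.0, -0.0]
ft_force: [0.1, -0.4, -0.5]
width: 0.0216
[0.61154188 0.22259492 0.3099339 ]
```

View pics/side15.png

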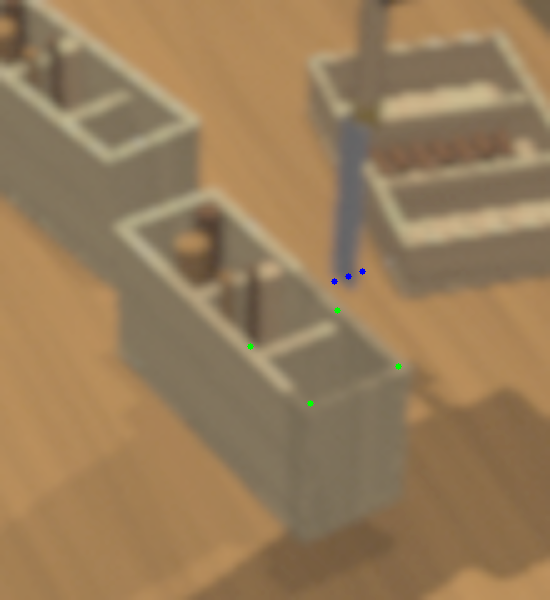

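View pics/top15.png

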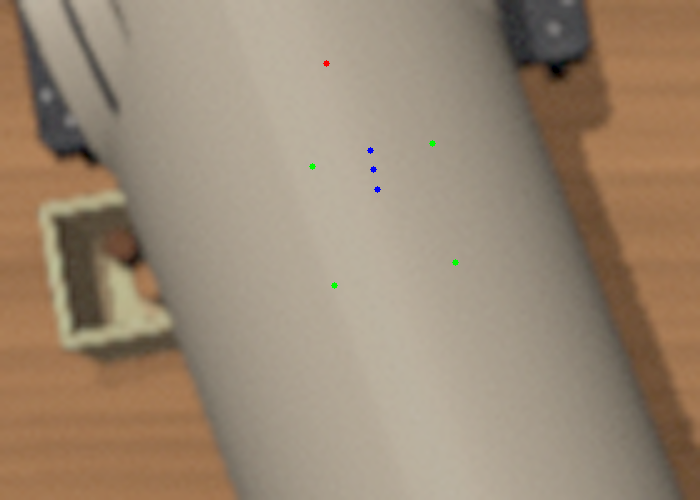

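```bash
python3 -m jog '[[0,0.2,1,0,0,0,-1],[0,0,1.5,0,0,0,-1],[0,0,1.5,0,0,0,-1],[0,0,1.5,0,0,0,-1],[0,0,1.5,0,0,0,-1],[0,0,0,0,0,0,-1]]'; python3 look3.py 16;
```

```text
time: 21.52
ee_pos: [0.6105, 0.2249, 0.2383]
eef_rot: [-0.082, 0.997, -0.0, -0.001]
ft_force: [-0.7, -0.3, -0.3]
width: 0.0213
[0.6104632  0.22490151 0.23828525]
```

View pics/side16.png

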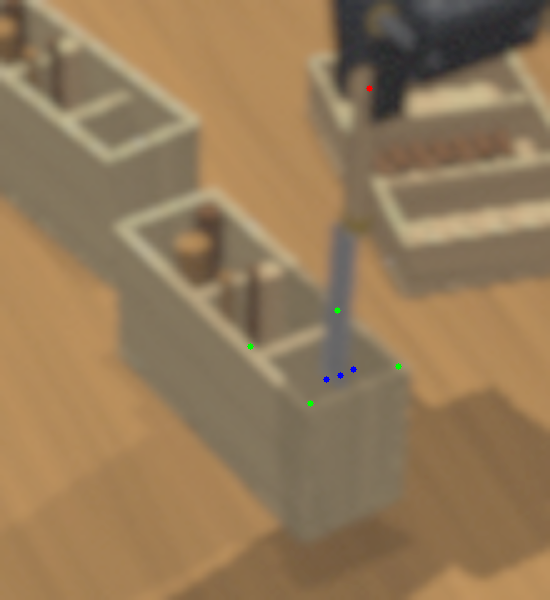

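```bash
python3 -m jog '[[0,0,1,0,0,0,-1],[0,0,1.5,0,0,0,-1],[0,0,1.5,0,0,0,-1],[0,0,1,0,0,0,-1],[0,0,0,0,0,0,-1],[0,0,0,0,0,0,-1]]';python3 -m jog '[[0,0,0.5,0,0,0,-1],[0,0,0,0,0,0,-1],[0,0,0,0,0,0,-1]]'; python3 look3.py 17
```

```text
time: 22.38
ee_pos: [0.6114, 0.2252, 0.1904]
eef_rot: [-0.082, 0.997, 0.0, 0.0]
ft_force: [0.3, 0.2, -0.1]
width: 0.0215
time: 22.75
ee_pos: [0.6112, 0.2252, 0.185]
eef_rot: [-0.083, 0.997, 0.0, 0.0]
ft_force: [-0.6, -0.7, -1.1]
width: 0.0215
[0.61115143 0.22515831 0.18504549]
```

View pics/side17.png

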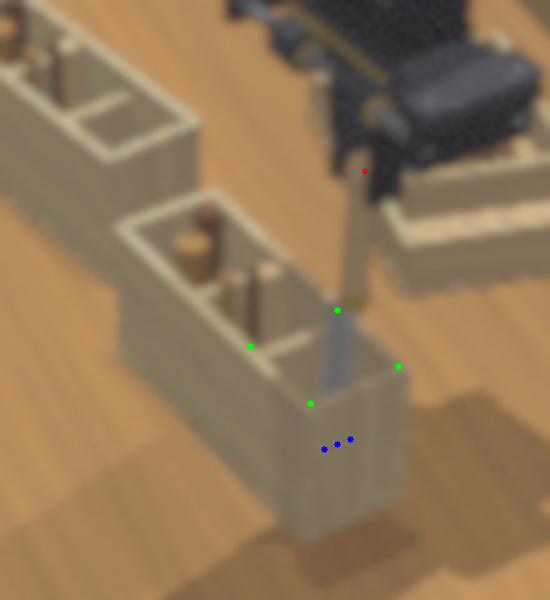

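```bash
python3 -m jog '[[0,0,0.5,0,0,0,-1],[0,0,0,0,0,0,-1],[0,0,0,0,0,0,-1]]';python3 -m jog '[[0,0,0.4,0,0,0,-1],[0,0,0,0,0,0,-1],[0,0,0,0,0,0,-1]]';python3 -m jog '[[0,0,0.3,0,0,0,-1],[0,0,0,0,0,0,-1],[0,0,0,0,0,0,-1]]'
```

```text
time: 23.22
ee_pos: [0.6111, 0.2251, 0.1799]
eef_rot: [-0.083, 0.997, 0.0, -0.0]
ft_force: [0.3, 0.1, -0.9]
width: 0.0214
time: 23.6
ee_pos: [0.6111, 0.2251, 0.1759]
eef_rot: [-0.083, 0.997, 0.0, -0.0]
ft_force: [0.1, -0.6, -1.8]
width: 0.0214
time: 23.98
ee_pos: [0.6111, 0.2251, 0.1729]
eef_rot: [-0.082, 0.997, 0.0, -0.0]
ft_force: [-0.3, -0.6, -1.0]
width: 0.0213
```

```bash
python3 -m jog '[[0,0,0.3,0,0,0,-1],[0,0,0,0,0,0,-1],[0,0,0,0,0,0,-1]]'; python3 -m jog '[[0,0,0,0,0,0,-1],[0,0,0,0,0,0,-1],[0,0,0,0,0,0,-1]]' 4; python3 -m jog '[[0,0,0,0,0,0,1],[0,0,0,0,0,0,1],[0,0,0,0,0,0,1],[0,0,0,0,0,0,1],[0,0,0,0,0,0,1],[0,0,0,0,0,0,1]]'; python3 look3.py 18
```

```text
time: 24.35
ee_pos: [0.6111, 0.2251, 0.1699]
eef_rot: [-0.083, 0.997, 0.0, -0.0]
ft_force: [0.5, 0.3, -0.2]
width: 0.0217
time: 24.72
ee_pos: [0.6111, 0.2252, 0.17]
eef_rot: [-0.083, 0.997, 0.0, 0.0]
ft_force: [-0.2, -0.0, -0.8]
width: 0.0231
time: 25.48
ee_pos: [0.6111, 0.2251, 0.1699]
eef_rot: [-0.083, 0.997, 0.0, 0.0]
ft_force: [-0.3, 0.8, 0.5]
width: 0.0754
[0.61110422 0.22514767 0.1699397 ]
```

View pics/side18.png

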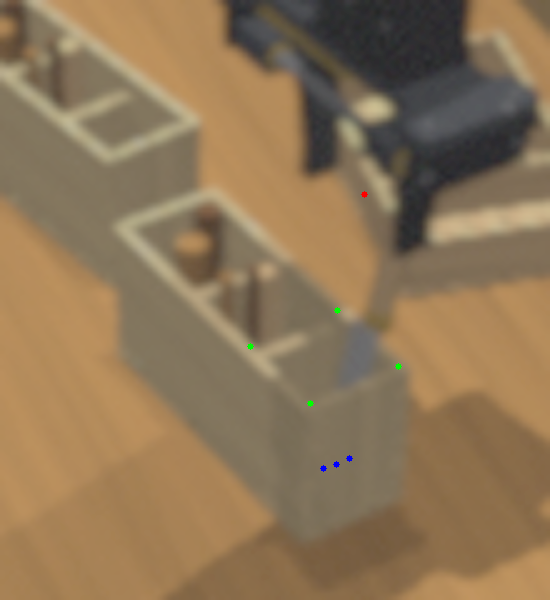

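```bash
python3 -m jog '[[0,0,0,0,0,0,1],[0,0,-1,0,0,0,1],[0,0,-2,0,0,0,1],[0,0,-3,0,0,0,1],[0,0,-4,0,0,0,1],[0,0,-4,0,0,0,1],[0,0,-4,0,0,0,1],[0,0,0,0,0,0,1]]'; python3 look3.py 19
```

```text
time: 26.58
ee_pos: [0.6122, 0.2252, 0.3544]
eef_rot: [-0.082, 0.997, 0.001, 0.003]
ft_force: [1.2, 0.5, -0.4]
width: 0.0867
[0.61217769 0.22522208 0.3543786 ]
```

View pics/side19.png

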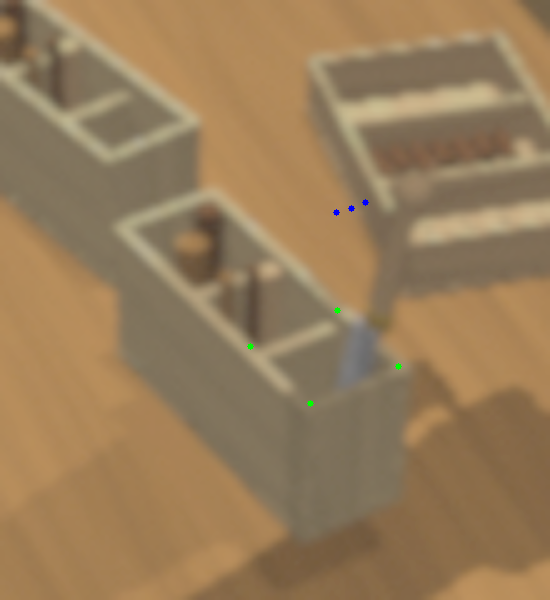

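```bash
python3 - <<'E'
from h import *
p=r.camera("side")
o=np.array([.589,.2208,.006]);ex=np.array([.986,.165,0]);ey=np.array([-.165,.986,0])
for z in(.18,.185,.19,.195):
    X=onplane(p,[[307.6,127]],z)[0]-o;print(z,"ball in pocket frame",(X@ex).round(4),(X@ey).round(4),X[2].round(3))
q=r.camera("side");print("diff",np.abs(p["frame"][100:180,280:320].astype(int)-q["frame"][100:180,280:320]).mean())
print(r.search_frame(q,"round_file"),r.search_frame(q,"rasp")[:2],r.read_state()["ft_force"])
E
```

```text
0.18 ball in pocket frame 0.0693 0.0156 0.174
0.185 ball in pocket frame 0.0649 0.0101 0.179
0.19 ball in pocket frame 0.0605 0.0046 0.184
0.195 ball in pocket frame 0.056 -0.0009 0.189
diff 0.5523958333333333
[{'rect': [283.5, 247.5, 327.0, 265.6], 'score': 0.77}] [{'rect': [292.1, 124.9, 310.6, 165.1], 'score': 0.52}] [-0.03527913  0.61174927  0.28836477]
```

```bash
python3 - <<'E'
from h import *
p=r.camera("side");cv2.imwrite("pics/side20.png",cv2.resize(p["frame"][:,:,::-1],None,fx=1.4,fy=1.4))
E
```

```text
(no output)
```

View pics/side20.png

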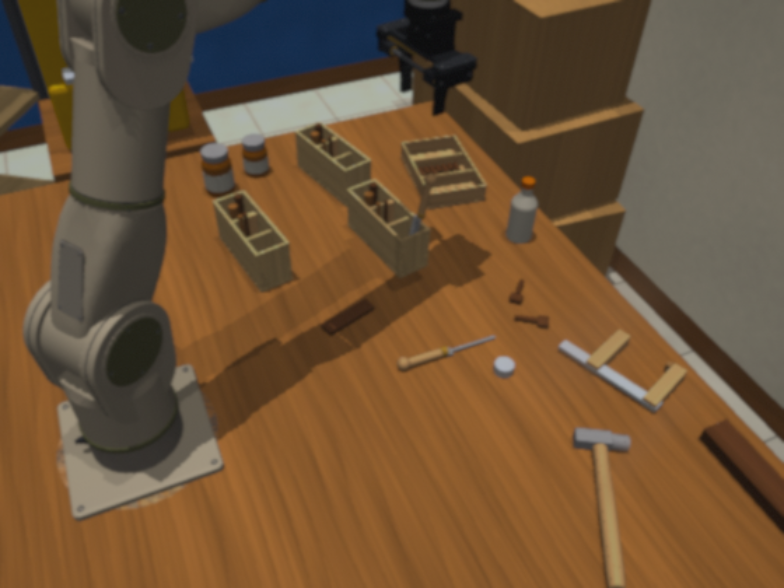

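```bash
python3 - <<'E'
from bench import r
print(r.close_job(), r.read_state()["time"])
E
```

```text
the job is handed in; nothing more can be done
the job is handed in; nothing more can be done
```

The flat rasp stands tip-down in the empty end pocket of the caddy farthest to the robot's right. I handed the job in at about 27 s of the 48 s.

- **What I did:** I took the rasp by the ball at 50 N and lifted it about level. At 7 N it swung down to hang within about 5° of vertical. I gripped it again at 50 N, lowered its tip to within a few millimetres of the pocket floor, let go, and raised the gripper well clear.
- **Last checks:** The side view shows the rasp at rest, leaning on the +x rim at roughly 24°, which is within the 40° limit. No outside force showed on the wrist. The tip itself is out of sight; from the ball's position I put it on the floor, about 20 mm from the pocket's middle. The arm hid the pocket from the top camera, so the final position rests on the side camera alone.
- **Round file:** By eye, its ball and tip are at the same pixels as at the start. The network's last box for it was shorter than the first, which I took for a partial detection.
- **What disagreed:** The fingertips really sit about 32 mm further back along the tool than the reported TCP and `r.tip_extent` say. My first grasp therefore closed on nothing above the ball. I found the offset in a tilted side view, confirmed it by touching the bench at about 16 N, and used it from then on.

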